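Interlock a tank-shelter channel with the stack

TASK

Finish the interlocked stack of plastic channels beside the tanks: pick up the loose white channel that lies open side down and lower it, still open side down, over the free seam (the one with green tape) between two grey open-up channels, so that one of its flanges drops into each grey channel and rests on its floor. It should lie along the seam, about centred lengthwise. Leave the loose white channel that lies open side up and the standing pipe where they are.

Things in the scene. Friction and masses are not known exactly. Their poses are not given: they have to be found in the camera images.
- channel_mid (a point): Centre (half-way up) of the loose white plastic U-channel lying on the table open side down, the one to move: 160 mm long, 60 wide, 55 high, walls 5, so 50 clear between its flanges; about 0.2 kg. x along its length, y across its width, z up. Grasp it across the 60 mm width.
- free_seam (a point): Middle of the free seam, on top of its flanges, 47 mm above the table; x along it, z up. The fixed base has three grey open-up channels (200 long, 120 wide, 35 high, walls 5) on a 12 mm board; each seam is two touching flanges, 10 thick. A fixed white channel covers the other seam, 120 mm to one side, top 72 mm up. Seated, the loose channel's centre is 2.5 mm below this point.
- upturned_mid (a point): Centre of the other loose white channel, a bystander of the same size, which lies open side up (the same 160 x 60 x 55 mm, x along its length). Leave it alone.
- pipe_mid (a point): Centre of a white pipe piece with a blue foot, standing upright on the table: 50 mm diameter, 90 mm high. Leave it alone.
Not all that is in view belongs to the job. What is shaped like the part that bears channel_mid but blue is not meant.

How it is judged:
By the outcome, as a careful person would: the job done as asked, in the order asked, and still so for the second after the job is handed in, with the robot touching nothing.
It also fails if it takes over 35 s, if anything falls off the work surface, if the arm or the gripper's body presses on something with over 40 N, if the wrist force passes 120 N, or if a joint passes its speed limit or range.

ROBOT

A 6-joint arm with a two-finger parallel gripper is mounted at the origin on the work surface. World frame = base frame: x ahead of the robot, y to its left, z up, the work surface at z = 0. Lengths are in m, angles in rad, forces in N, time in s.
With the tool pointing down it reaches from about 0.275 to 0.725 m from the base axis. Payload 15.9 kg.
Tool frame: the origin (TCP) lies midway between the tips of the shut fingers; the grasp point (between the pads) lies robot.grip_point_offset behind it (robot.grip_point_offset is the distance from the TCP to the grasp point, in m); x points along the fingers, y is the direction in which the jaws open and shut, and the axes are right-handed (so a half turn about x gives the same grasp; the last joint's range is limited). The gripper opens to 85 mm and grips with 20 to 120 N. Pads are 22 mm wide; open, the fingers measure 114 mm over their backs; the gripper's body (76 mm by 85 mm) begins 54 mm behind the grasp point. The pads swing forward as they close: fully open they stand 13 mm farther back than shut.
Start: joints at [1.279, 0.213, -0.034, 1.323, 0, 1.571], TCP at [0.144, 0.479, 0.231] pointing down, gripper open.
Joint ranges: [-2.98, 2.98], [-0.74, 1.72], [-1.14, 1.35], [-2.1, 2.04], [-1.57, 1.44], [-3.14, 3.14]. Speed limits (rad/s): [1.89, 1.89, 2.39, 2.57, 3.14, 3.14].

INTERFACE

Orientations are given as [roll, pitch, yaw] about the fixed x, y, z axes, in that order (R = Rz(yaw) Ry(pitch) Rx(roll)).
In Python, from station import monitor, vision, robot gives the robot as it stands.
- The arm moves only by the shell command python3 -m creep 'ROWS' [FORCE]. ROWS is JSON, a list of rows, each an object of numbers: "fingers": the finger opening in mm, from 0 to 85.4; "dx", "dy", "dz": the shift along the tool's x, y, z in mm; "twist": the turn about the tool's x in rad. A call has exactly 5 rows; each row is the pose to reach, as a shift and turn from the pose measured when the call began, along the tool's axes at that moment; what a row does not reach only later rows make up. A row lasts 1/8 s, in which the tool goes at most 62.5 mm and 10.7 degrees, less where a joint would pass 70% of its speed; a pose out of reach is approached as far as the arm can. A call with a gripper value outside its range is refused whole. The fingers move at their own pace and stop on an object; FORCE is the grip in N (left out, the last holds). Time passes only in rows, so rows that repeat a pose let the fingers close, or fill a call up. It gives the time, the measured TCP pose, the force and the opening at its end, in the units of the state.
- monitor.read_state(): the state, without advancing time (a new reading comes with each control period).
- vision.snapshot(name): name is "side" or "top" or "wrist"; returns the picture (480x640x3 uint8, blue, green, red); there is no depth.
- vision.camera_model(name): a dict with "vfov" (degrees; the focal length in pixels is half the picture's height over the tangent of half this angle, whatever the lens; pixels are square), "cx", "cy" (the principal point, pixels), "rvec" (rotation vector, rad) and "tvec" (3), from world to camera coordinates, as OpenCV has them; the wrist camera has in their place "T_tool_cam" (4x4, takes a point from camera to tool coordinates, whose origin is the TCP and whose axes are the tool frame's). Camera axes: x right, y down, z forward; pixel columns grow to the right and rows downward; lengths in m; the calibration is good to about 2 mm. A picture is of the moment at which its call begins: read the wrist's pose just before it. camera_model takes no time and is no camera call.
- robot.finish_job(): hands the job in, once; it reports no verdict.
The state is a dict: "time_s": time; "joint_positions": joint angles; "dq": joint speeds; "joint_efforts": joint torques, N m; "position": TCP position; "tcp_rot": TCP orientation; "ft_force": force on the tool from outside, world axes, zero at the start; "torque": the same for the moment, N m; "grip_width": finger opening in m.
Only numpy, scipy, OpenCV 4.12 (cv2) and the standard library are available. Lean on these libraries where they do the work, as an engineer would, in place of code of your own. Each camera call takes 0.05 s, during which the arm holds its last target. There are 200 camera calls.

## Working session

There is one attempt and no reset: what is moved stays moved. The work goes in short steps, Python scripts to look and compute and a shell command to move; the robot and the scene stay as the last step left them, time stands still between calls to the robot, and variables do not carry over. Pictures are saved under pics/ and viewed, about 8 in all and at most 12, crops included, and the job is handed in when it is done.

```bash
ls; mkdir -p pics; python3 - <<'E'
from station import monitor, vision, robot
import cv2
for n in ("top","side"):
    cv2.imwrite(f"pics/{n}0.png",vision.snapshot(n)); print(n,vision.camera_model(n))
print(vision.camera_model("wrist"),robot.grip_point_offset)
s=monitor.read_state(); print(s)
E
```

```text
pics
top {'vfov': 46.93583932339375, 'cx': 315.9908411417169, 'cy': 249.5408432179267, 'rvec': array([ 2.15689927, -2.17208914,  0.09111721]), 'tvec': array([-0.00500744,  0.59881761,  1.27146911])}
side {'vfov': 51.99916320110262, 'cx': 320.66431921385185, 'cy': 240.34251599233298, 'rvec': array([ 0.15175274, -2.880059  ,  1.18071892]), 'tvec': array([0.58623562, 0.12237829, 0.96103789])}
{'vfov': 58.38481900893786, 'cx': 313.21164340158856, 'cy': 241.58179860878286, 'T_tool_cam': array([[ 3.51368499e-04, -2.77405899e-01,  9.60752748e-01,
        -1.43556052e-01],
       [ 9.99999878e-01,  4.32188776e-04, -2.40932686e-04,
         7.33872570e-04],
       [-3.48390406e-04,  9.60752715e-01,  2.77406017e-01,
        -7.02270286e-02],
       [ 0.00000000e+00,  0.00000000e+00,  0.00000000e+00,
         1.00000000e+00]])} 0.0187
{'time_s': 0.1, 'joint_positions': array([ 1.27896825e+00,  2.13330605e-01, -3.49644766e-02,  1.32349450e+00,
        3.31550880e-05,  1.57079849e+00]), 'dq': array([-0.00040314, -0.00073087,  0.00228914,  0.00084087, -0.00132498,
       -0.00040316]), 'joint_efforts': array([ 2.78290863e-03, -6.87244678e+01,  4.87808633e+01,  1.21873099e-02,
        7.99857503e-05, -4.43596537e-05]), 'position': array([0.14375755, 0.47858259, 0.23086647]), 'tcp_rot': array([-1.60416217,  1.56980252, -1.89599242]), 'ft_force': array([ 0.69387747,  0.66302592, -0.29835113]), 'torque': array([ 0.00102333,  0.04204487, -0.0109538 ]), 'grip_width': 0.08519412819561076}
```

View pics/top0.png

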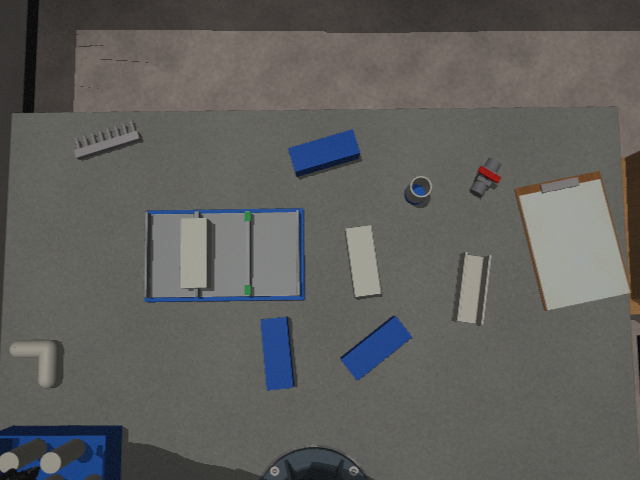

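View pics/side0.png

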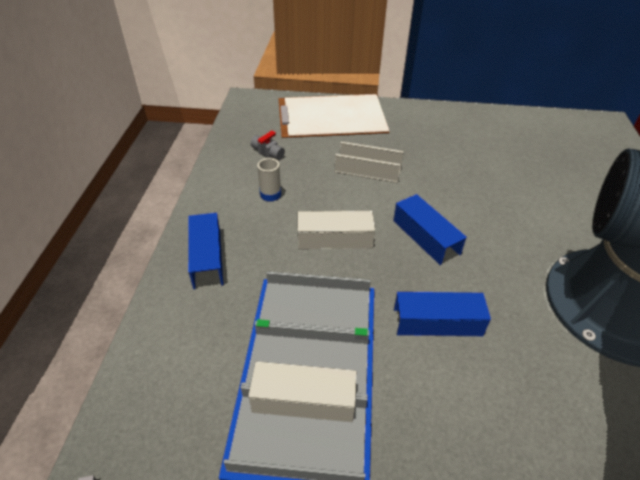

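The top view shows the open-down white channel at about (363,261). The green tapes of the free seam are at (248,216) and (248,290), and the upturned channel is at (473,288). The pipe is at (418,190). The side view agrees: the top is solid at (336,228).

```bash
cat > h.py <<'E'
import cv2, numpy as np
from scipy.spatial.transform import Rotation as R
from station import monitor, vision, robot
def cam(n,st=None):
    m=vision.camera_model(n); f=240/np.tan(np.radians(m["vfov"]/2))
    if n=="wrist":
        T=np.eye(4);T[:3,:3]=R.from_euler("xyz",st["tcp_rot"]).as_matrix();T[:3,3]=st["position"]
        T=T@m["T_tool_cam"]; Rc=T[:3,:3];c=T[:3,3]
    else:
        Rc=cv2.Rodrigues(m["rvec"])[0].T; c=-Rc@m["tvec"]
    return f,m["cx"],m["cy"],Rc,c
def ray(C,px,z):
    f,cx,cy,Rc,c=C; px=np.atleast_2d(px).astype(float)
    d=np.c_[(px[:,0]-cx)/f,(px[:,1]-cy)/f,np.ones(len(px))]@Rc.T
    return c+d*((z-c[2])/d[:,2])[:,None]
def blobs(mask,amin):
    k=cv2.findContours(mask.astype(np.uint8),cv2.RETR_EXTERNAL,cv2.CHAIN_APPROX_NONE)[0]
    return [c for c in k if cv2.contourArea(c)>amin]
def rect(C,cnt,z):
    p=ray(C,cnt.reshape(-1,2),z)[:,:2]
    b=cv2.boxPoints(cv2.minAreaRect((p*1000).astype(np.float32)))
    e=[b[1]-b[0],b[2]-b[1]]; l=[np.hypot(*v) for v in e]; i=int(np.argmax(l))
    return b.mean(0), l[i], l[1-i], np.degrees(np.arctan2(e[i][1],e[i][0]))%180
E
python3 - <<'E'
from h import *
for n in("top","side"):
    C=cam(n); im=cv2.imread(f"pics/{n}0.png"); h=cv2.cvtColor(im,cv2.COLOR_BGR2HSV)
    print(n,C[4])
    for c in blobs((h[...,0]>45)&(h[...,0]<80)&(h[...,1]>120)&(h[...,2]>60),15):
        print("green",c.reshape(-1,2).mean(0),rect(C,c,.047))
    for c in blobs((h[...,2]>165)&(h[...,1]<60),300):
        print("white",c.reshape(-1,2).mean(0),rect(C,c,.055))
E
```

```text
top [ 0.47137649 -0.02684266  1.32375412]
green [247.4  289.68] (array([505.5639, 149.2713], dtype=float32), np.float32(20.815975), np.float32(11.57106), np.float32(0.30836308))
green [247.36 216.16] (array([677.1033 , 150.27124], dtype=float32), np.float32(19.08121), np.float32(11.724627), np.float32(0.3083571))
side [0.53527406 0.64339836 0.76273371]
green [360.70967742 331.41935484] (array([505.22662, 153.59213], dtype=float32), np.float32(19.496265), np.float32(13.054248), np.float32(177.69339))
green [262.46666667 322.96666667] (array([676.88385, 154.55716], dtype=float32), np.float32(20.530361), np.float32(13.908424), np.float32(174.99718))
white [303.34671533 383.55109489] (array([591.5389, 264.4542], dtype=float32), np.float32(165.82388), np.float32(63.646122), np.float32(0.34401077))
white [335.31016043 220.5026738 ] (array([ 569.2415 , -113.27182], dtype=float32), np.float32(160.04164), np.float32(64.6026), np.float32(6.5808134))
white [154.30434783 209.51449275] (array([ 957.8412 , -102.81987], dtype=float32), np.float32(106.39282), np.float32(74.09312), np.float32(89.54896))
white [333.38721805 114.54887218] (array([ 610.25793, -536.47253], dtype=float32), np.float32(273.9146), np.float32(192.12166), np.float32(11.291857))
white [394.10775862  47.18103448] (array([  447.10345, -1024.877  ], dtype=float32), np.float32(766.3517), np.float32(88.26849), np.float32(85.582146))
white [208.13975904  44.31325301] (array([1077.1742, -908.0331], dtype=float32), np.float32(813.2247), np.float32(473.40353), np.float32(100.82346))
```

```bash
cat >> h.py <<'E'
def delta(p,yaw_y,s=None):
    "p: TCP target (mm, world); yaw_y: wanted tool y heading, deg (mod 180)"
    s=s or monitor.read_state(); M=R.from_euler("xyz",s["tcp_rot"]).as_matrix()
    d=M.T@(np.array(p)/1000-s["position"])*1000
    cur=np.degrees(np.arctan2(M[1,1],M[0,1])); t=(yaw_y-cur+90)%180-90
    print("pos",s["position"].round(4),"x",M[:,0].round(3),"yhead",cur.round(2),"q",s["joint_positions"].round(2),"t",s["time_s"],"F",s["ft_force"].round(1),"w",s["grip_width"])
    print("dxyz",d.round(1),"twist",np.radians(-t).round(4),"(deg",(-t).round(2),")")
E
python3 -c "
from h import *
delta((530,-113,200),96.5)"
```

```text
pos [0.1438 0.4786 0.2309] x [-0.    -0.001 -1.   ] yhead 73.28 q [ 1.28  0.21 -0.03  1.32  0.    1.57] t 0.1 F [ 0.7  0.7 -0.3] w 0.08519412819561076
dxyz [  31.3 -455.4  540.1] twist -0.4053 (deg -23.22 )
```

```bash
python3 -m creep '[{"dx":0,"dy":-37,"dz":48,"twist":-0.035,"fingers":85},{"dx":5,"dy":-74,"dz":96,"twist":-0.07,"fingers":85},{"dx":10,"dy":-111,"dz":145,"twist":-0.10,"fingers":85},{"dx":15,"dy":-148,"dz":193,"twist":-0.135,"fingers":85},{"dx":15,"dy":-185,"dz":241,"twist":-0.17,"fingers":85}]'; python3 -c "
from h import *
delta((570,-113,200),96.5)"
```

```text
time_s: 0.72
position: [0.3218, 0.2302, 0.2157]
tcp_rot: [-1.897, 1.569, -2.017]
ft_force: [1.7, 1.0, 1.4]
grip_width: 0.085
pos [0.3218 0.2302 0.2157] x [-0.001 -0.001 -1.   ] yhead 83.11 q [ 0.62  0.   -0.31  1.26 -0.    0.74] t 0.725 F [1.7 1.  1.4] w 0.08504163629901211
dxyz [  16.  -310.9  287.6] twist -0.2337 (deg -13.39 )
```

```bash
python3 -m creep '[{"dx":3,"dy":-44,"dz":41,"twist":-0.035},{"dx":6,"dy":-89,"dz":82,"twist":-0.07},{"dx":9,"dy":-133,"dz":123,"twist":-0.10},{"dx":12,"dy":-178,"dz":164,"twist":-0.135},{"dx":15,"dy":-222,"dz":205,"twist":-0.17}]'; python3 -c "
from h import *
delta((570,-113,200),96.5)"
```

```text
pos [0.3218 0.2302 0.2157] x [-0.001 -0.001 -1.   ] yhead 83.11 q [ 0.62  0.   -0.31  1.26 -0.    0.74] t 0.725 F [1.7 1.  1.4] w 0.08504163629901211
dxyz [  16.  -310.9  287.6] twist -0.2337 (deg -13.39 )validation failed for argument at $[0]...
```

Each row needs its "fingers" value too.

```bash
python3 -m creep '[{"dx":3,"dy":-44,"dz":41,"twist":-0.035,"fingers":85},{"dx":6,"dy":-89,"dz":82,"twist":-0.07,"fingers":85},{"dx":9,"dy":-133,"dz":123,"twist":-0.10,"fingers":85},{"dx":12,"dy":-178,"dz":164,"twist":-0.135,"fingers":85},{"dx":15,"dy":-222,"dz":205,"twist":-0.17,"fingers":85}]' >/dev/null; python3 -c "
from h import *
delta((570,-113,200),96.5)"
```

```text
pos [ 0.4994 -0.0168  0.2007] x [-0.001 -0.001 -1.   ] yhead 92.89 q [-0.03  0.22 -0.1   1.25 -0.   -0.08] t 1.35 F [2.1 1.5 0.5] w 0.08491247785858572
dxyz [  0.7 -99.6  65.6] twist -0.063 (deg -3.61 )
```

```bash
python3 -m creep '[{"dx":0,"dy":-40,"dz":26,"twist":-0.03,"fingers":85},{"dx":1,"dy":-80,"dz":52,"twist":-0.06,"fingers":85},{"dx":1,"dy":-100,"dz":66,"twist":-0.063,"fingers":85},{"dx":1,"dy":-100,"dz":66,"twist":-0.063,"fingers":85},{"dx":1,"dy":-100,"dz":66,"twist":-0.063,"fingers":85}]' >/dev/null; python3 - <<'E'
from h import *
s=monitor.read_state(); im=vision.snapshot("wrist"); cv2.imwrite("pics/w1.png",im)
C=cam("wrist",s); h=cv2.cvtColor(im,cv2.COLOR_BGR2HSV)
for c in blobs((h[...,2]>165)&(h[...,1]<60),2000): print(c.reshape(-1,2).mean(0),cv2.boundingRect(c),rect(C,c,.055))
delta((570,-113,12),96.5,s)
E
```

```text
[312.11023622 271.71128609] (267, 208, 86, 121) (array([ 604.41626, -110.98532], dtype=float32), np.float32(90.29442), np.float32(59.585117), np.float32(7.3208575))
[330.83027523 133.55504587] (301, 101, 53, 71) (array([ 511.0855 , -110.13945], dtype=float32), np.float32(44.358337), np.float32(33.871765), np.float32(6.525898))
pos [ 0.57   -0.1129  0.1995] x [-0.001 -0.001 -1.   ] yhead 96.51 q [-0.2   0.39  0.13  1.31 -0.   -0.31] t 1.975 F [ 0.5  0.2 -0.5] w 0.08455414730262954
dxyz [187.5   0.    0.3] twist 0.0001 (deg 0.01 )
```

View pics/w1.png

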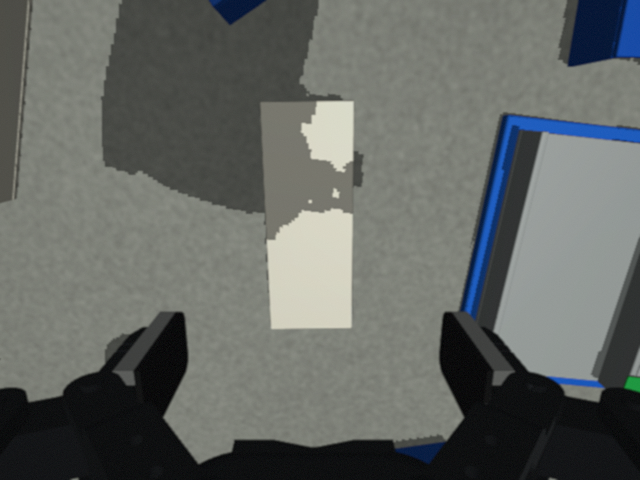

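The picture shows the channel with its top corners at about (262,101), (354,101), (352,328) and (271,328), partly in shadow, and the fingers straddling it.

```bash
python3 - <<'E'
from h import *
s=monitor.read_state(); C=cam("wrist",s)
p=ray(C,[(262,101),(354,101),(352,328),(271,328)],.055)[:,:2]*1000
print(p.round(1),p.mean(0)); 
for a,b in((0,3),(1,2),(0,1),(3,2)):
    v=p[b]-p[a];print(np.hypot(*v),np.degrees(np.arctan2(v[1],v[0])))
m=p.mean(0); delta((m[0],m[1],12),97,s)
E
```

```text
[[ 493.8 -153.9]
 [ 487.1  -95.6]
 [ 645.8  -74.6]
 [ 652.7 -134.3]] [ 569.84899264 -114.5925285 ]
160.0237543801225 7.054055704403789
160.0018537610583 7.522641132246149
58.72348983609965 96.54901890038342
60.031749264462775 96.58603575299438
pos [ 0.5699 -0.1127  0.1997] x [-0.001 -0.001 -1.   ] yhead 96.53 q [-0.19  0.39  0.13  1.31 -0.   -0.31] t 2.025 F [1.1 1.4 0.4] w 0.08475203622980332
dxyz [ 1.877e+02 -1.700e+00 -1.000e-01] twist -0.0082 (deg -0.47 )
```

```bash
python3 -m creep '[{"dx":60,"dy":-2,"dz":0,"twist":-0.01,"fingers":85},{"dx":120,"dy":-2,"dz":0,"twist":-0.01,"fingers":85},{"dx":165,"dy":-2,"dz":0,"twist":-0.01,"fingers":85},{"dx":187,"dy":-2,"dz":0,"twist":-0.01,"fingers":85},{"dx":187,"dy":-2,"dz":0,"twist":-0.01,"fingers":85}]' 40; python3 -m creep '[{"dx":0,"dy":0,"dz":0,"twist":0,"fingers":50},{"dx":0,"dy":0,"dz":0,"twist":0,"fingers":50},{"dx":0,"dy":0,"dz":0,"twist":0,"fingers":50},{"dx":0,"dy":0,"dz":0,"twist":0,"fingers":50},{"dx":0,"dy":0,"dz":0,"twist":0,"fingers":50}]' 40
```

```text
time_s: 2.65
position: [0.5685, -0.1139, 0.0117]
tcp_rot: [3.089, 1.567, -3.069]
ft_force: [-0.1, 0.4, 0.3]
grip_width: 0.0853
time_s: 3.28
position: [0.5693, -0.1137, 0.0132]
tcp_rot: [-3.048, 1.569, -2.923]
ft_force: [-3.2, 1.3, 8.0]
grip_width: 0.0595
```

```bash
python3 -m creep '[{"dx":-30,"dy":0,"dz":0,"twist":0,"fingers":50},{"dx":-80,"dy":0,"dz":0,"twist":0,"fingers":50},{"dx":-125,"dy":0,"dz":0,"twist":0,"fingers":50},{"dx":-125,"dy":0,"dz":0,"twist":0,"fingers":50},{"dx":-125,"dy":0,"dz":0,"twist":0,"fingers":50}]'; python3 - <<'E'
from h import *
s=monitor.read_state(); cv2.imwrite("pics/side1.png",vision.snapshot("side"))
delta((591,150,138),90.3,s)
E
```

```text
time_s: 3.9
position: [0.5694, -0.1136, 0.1381]
tcp_rot: [-3.016, 1.569, -2.89]
ft_force: [0.2, 0.4, -1.5]
grip_width: 0.0595
pos [ 0.5694 -0.1136  0.1381] x [-0.002 -0.    -1.   ] yhead 97.17 q [-0.2   0.41  0.    1.16 -0.   -0.32] t 3.9 F [ 0.2  0.4 -1.5] w 0.059459188266308007
dxyz [-1.000e-01  2.589e+02  5.440e+01] twist 0.1199 (deg 6.87 )
```

View pics/side1.png

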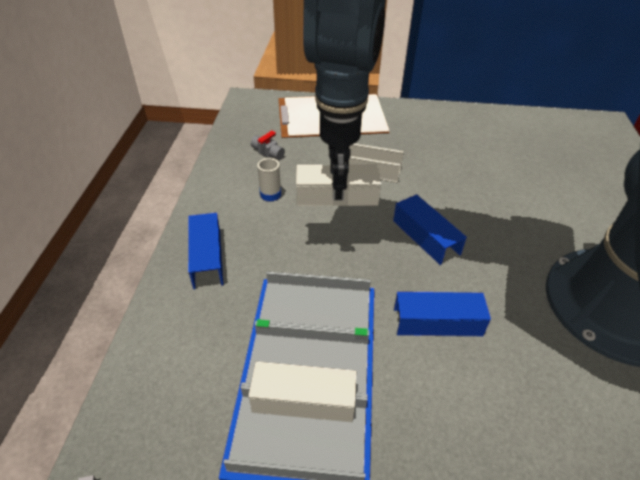

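The side view shows the channel lifted level in the gripper at about (338,185), with its shadow clear of it on the table. Next I carry it to the seam.

```bash
python3 -m creep '[{"dx":0,"dy":52,"dz":11,"twist":0.024,"fingers":50},{"dx":0,"dy":104,"dz":22,"twist":0.048,"fingers":50},{"dx":0,"dy":156,"dz":33,"twist":0.072,"fingers":50},{"dx":0,"dy":208,"dz":44,"twist":0.096,"fingers":50},{"dx":0,"dy":259,"dz":54,"twist":0.12,"fingers":50}]';  python3 - <<'E'
from h import *
s=monitor.read_state(); im=vision.snapshot("wrist"); cv2.imwrite("pics/w2.png",im)
C=cam("wrist",s); h=cv2.cvtColor(im,cv2.COLOR_BGR2HSV)
for c in blobs((h[...,0]>45)&(h[...,0]<80)&(h[...,1]>120)&(h[...,2]>40),15): print(cv2.boundingRect(c),rect(C,c,.047))
delta((591,150,30),90.3,s)
E
```

```text
time_s: 4.58
position: [0.5894, 0.1518, 0.1359]
tcp_rot: [-3.006, 1.566, -3.001]
ft_force: [0.5, 0.2, -1.2]
grip_width: 0.0594
(305, 65, 27, 7) (array([494.95264, 154.2222 ], dtype=float32), np.float32(13.083863), np.float32(2.824156), np.float32(87.13195))
pos [0.5894 0.1518 0.1359] x [-0.005 -0.001 -1.   ] yhead 90.25 q [0.25 0.47 0.09 1.19 0.   0.25] t 4.575 F [ 0.5  0.2 -1.2] w 0.059402962485025024
dxyz [105.9  -1.7   2.1] twist -0.0008 (deg -0.05 )
```

View pics/w2.png

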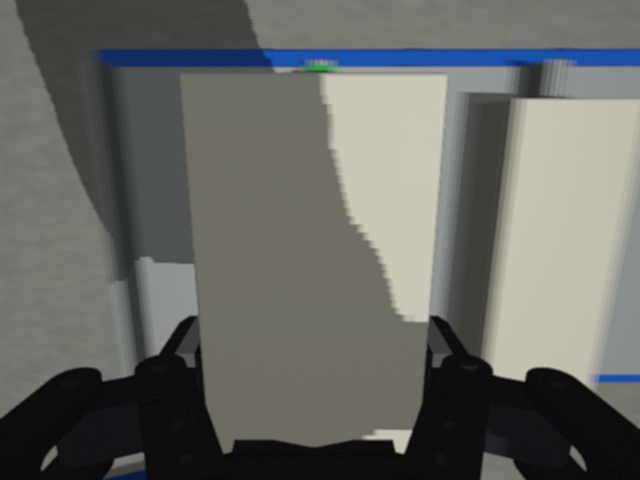

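The wrist view shows the channel centred over the seam. The near tape is just visible at (318,68), and the fixed white channel is clear on the right at x > 490. Lowering now.

```bash
python3 -m creep '[{"dx":35,"dy":0,"dz":2,"twist":0,"fingers":50},{"dx":70,"dy":0,"dz":2,"twist":0,"fingers":50},{"dx":95,"dy":0,"dz":2,"twist":0,"fingers":50},{"dx":100,"dy":0,"dz":2,"twist":0,"fingers":50},{"dx":102,"dy":0,"dz":2,"twist":0,"fingers":50}]'; python3 -m creep '[{"dx":1,"dy":0,"dz":0,"twist":0,"fingers":50},{"dx":2,"dy":0,"dz":0,"twist":0,"fingers":50},{"dx":3,"dy":0,"dz":0,"twist":0,"fingers":50},{"dx":3.5,"dy":0,"dz":0,"twist":0,"fingers":50},{"dx":3.5,"dy":0,"dz":0,"twist":0,"fingers":50}]'; python3 -c "
from h import *
delta((591,152,30.2),90.3)"
```

```text
time_s: 5.25
position: [0.5907, 0.1575, 0.0337]
tcp_rot: [2.846, 1.565, 2.852]
ft_force: [-0.6, -0.3, -1.2]
grip_width: 0.0596
time_s: 5.88
position: [0.5908, 0.1576, 0.0304]
tcp_rot: [2.826, 1.565, 2.832]
ft_force: [-0.8, 0.4, 0.3]
grip_width: 0.0592
pos [0.5908 0.1576 0.0304] x [-0.005  0.002 -1.   ] yhead 90.37 q [ 0.26  0.55 -0.06  0.96  0.    0.25] t 5.875 F [-0.8  0.4  0.3] w 0.0592282700957212
dxyz [ 0.2 -5.6  0.2] twist 0.0013 (deg 0.07 )
```

The arm overshot by about 5 mm in y. It is well inside the tolerance, but I'll correct it.

```bash
python3 -m creep '[{"dx":-4,"dy":0,"dz":0,"twist":0,"fingers":50},{"dx":-4,"dy":-3,"dz":0,"twist":0,"fingers":50},{"dx":-4,"dy":-5.5,"dz":0,"twist":0,"fingers":50},{"dx":-2,"dy":-5.5,"dz":0,"twist":0,"fingers":50},{"dx":-1,"dy":-5.5,"dz":0,"twist":0,"fingers":50}]'; python3 -m creep '[{"dx":1,"dy":0,"dz":0,"twist":0,"fingers":50},{"dx":1.5,"dy":0,"dz":0,"twist":0,"fingers":50},{"dx":2,"dy":0,"dz":0,"twist":0,"fingers":50},{"dx":2,"dy":0,"dz":0,"twist":0,"fingers":50},{"dx":2,"dy":0,"dz":0,"twist":0,"fingers":50}]'; python3 - <<'E'
from h import *
cv2.imwrite("pics/side2.png",vision.snapshot("side")[200:480,150:500])
delta((591,152,30.2),90.3)
E
```

```text
time_s: 6.5
position: [0.5907, 0.152, 0.0311]
tcp_rot: [2.856, 1.565, 2.863]
ft_force: [-0.7, -0.5, -1.4]
grip_width: 0.0594
time_s: 7.12
position: [0.5906, 0.152, 0.0302]
tcp_rot: [2.831, 1.566, 2.838]
ft_force: [-9.4, -0.9, 17.3]
grip_width: 0.0597
pos [0.5906 0.1521 0.0302] x [-0.005  0.002 -1.   ] yhead 90.38 q [ 0.25  0.55 -0.07  0.96  0.    0.24] t 7.175 F [-9.6 -1.4 17.5] w 0.05939584913424081
dxyz [ 0.  -0.1  0.4] twist 0.0013 (deg 0.08 )
```

View pics/side2.png

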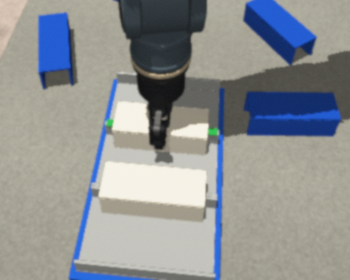

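The channel is on the seam with a green tape showing at each end, and contact came at TCP z = 30.2 mm, the expected seated height. Releasing and retreating.

```bash
python3 -m creep '[{"dx":0,"dy":0,"dz":0,"twist":0,"fingers":85},{"dx":0,"dy":0,"dz":0,"twist":0,"fingers":85},{"dx":0,"dy":0,"dz":0,"twist":0,"fingers":85},{"dx":0,"dy":0,"dz":0,"twist":0,"fingers":85},{"dx":0,"dy":0,"dz":0,"twist":0,"fingers":85}]'; python3 -m creep '[{"dx":-30,"dy":0,"dz":0,"twist":0,"fingers":85},{"dx":-70,"dy":0,"dz":0,"twist":0,"fingers":85},{"dx":-110,"dy":0,"dz":0,"twist":0,"fingers":85},{"dx":-150,"dy":0,"dz":0,"twist":0,"fingers":85},{"dx":-190,"dy":0,"dz":0,"twist":0,"fingers":85}]'
python3 -m creep '[{"dx":0,"dy":0,"dz":-40,"twist":0,"fingers":85},{"dx":0,"dy":0,"dz":-80,"twist":0,"fingers":85},{"dx":0,"dy":0,"dz":-100,"twist":0,"fingers":85},{"dx":0,"dy":0,"dz":-100,"twist":0,"fingers":85},{"dx":0,"dy":0,"dz":-100,"twist":0,"fingers":85}]'
python3 - <<'E'
from h import *
s=monitor.read_state(); w=vision.snapshot("wrist"); sd=vision.snapshot("side")
cv2.imwrite("pics/w3.png",w); cv2.imwrite("pics/side3.png",cv2.resize(sd[240:480,180:440],None,fx=2,fy=2))
for n,im in(("wrist",w),("side",sd)):
    C=cam(n,s); h=cv2.cvtColor(im,cv2.COLOR_BGR2HSV)
    for c in blobs((h[...,0]>45)&(h[...,0]<80)&(h[...,1]>120)&(h[...,2]>40),15): print(n,"green",rect(C,c,.047))
    for c in blobs((h[...,2]>165)&(h[...,1]<60),1000): print(n,"white",cv2.boundingRect(c),rect(C,c,.072))
E
```

```text
time_s: 7.8
position: [0.5906, 0.1521, 0.0302]
tcp_rot: [2.836, 1.566, 2.842]
ft_force: [0.2, 0.2, -0.3]
grip_width: 0.085
time_s: 8.43
position: [0.5914, 0.1517, 0.2215]
tcp_rot: [2.824, 1.566, 2.83]
ft_force: [0.0, 1.1, 0.1]
grip_width: 0.0852
time_s: 9.05
position: [0.4921, 0.1511, 0.2221]
tcp_rot: [2.773, 1.566, 2.78]
ft_force: [0.4, -1.1, -0.5]
grip_width: 0.0849
wrist green (array([504.58228, 151.88315], dtype=float32), np.float32(21.35039), np.float32(13.850538), np.float32(0.36943898))
wrist white (272, 249, 85, 188) (array([591.43933, 153.08221], dtype=float32), np.float32(159.47859), np.float32(60.103153), np.float32(0.33127183))
wrist white (425, 248, 99, 188) (array([589.8434 , 273.08948], dtype=float32), np.float32(159.31284), np.float32(59.527603), np.float32(0.39363173))
side green (array([501.8728 , 153.33942], dtype=float32), np.float32(14.008971), np.float32(12.157824), np.float32(92.01194))
side green (array([682.26605, 153.08995], dtype=float32), np.float32(12.670144), np.float32(8.909476), np.float32(96.25461))
side white (224, 398, 141, 79) (array([587.4146 , 353.74597], dtype=float32), np.float32(190.76427), np.float32(94.23295), np.float32(0.3169405))
side white (242, 335, 125, 73) (array([587.80023, 251.2745 ], dtype=float32), np.float32(189.63994), np.float32(110.58604), np.float32(179.92459))
side white (260, 284, 107, 56) (array([588.2152 , 136.16513], dtype=float32), np.float32(181.15283), np.float32(103.15252), np.float32(0.29601339))
side white (0, 124, 211, 356) (array([948.37396 ,  21.674286], dtype=float32), np.float32(865.6865), np.float32(82.500755), np.float32(89.47659))
side white (281, 95, 79, 40) (array([ 642.25415, -502.83603], dtype=float32), np.float32(204.73215), np.float32(190.7141), np.float32(11.147532))
side white (114, 0, 160, 109) (array([1135.4734, -856.9375], dtype=float32), np.float32(777.02344), np.float32(600.1223), np.float32(97.922066))
```

View pics/w3.png

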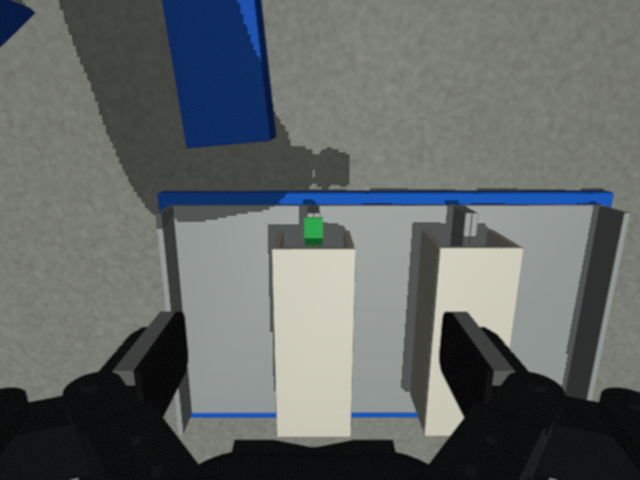

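View pics/side3.png

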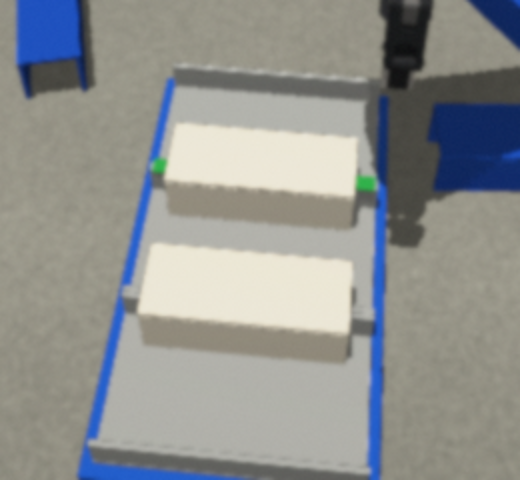

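The wrist view shows the placed channel at (313,340), with the tape showing centrally under its near end at (313,229). It sits level with, parallel to and 120 mm from the fixed channel, and the side view agrees. The gripper is clear.

```bash
python3 -c "
from station import robot
print(robot.finish_job())"
```

```text
the job is handed in; nothing more can be done
None
```

The loose open-down white channel now sits open side down over the green-taped seam, and I handed the job in at about 9 s of robot time. I released the gripper, raised it and backed it off before handing in.

**Placing:** On the way in, the arm overshot by about 5 mm in y, so I lifted the channel slightly, shifted it back and lowered it again. It touched down at the expected seated height with about 17 N of vertical force. The highest reading between moves was about 20 N.

**Final wrist-camera check:**

| | Measured | Reference |
|---|---|---|
| Channel centre, x | 591.4 mm | seam middle about 591 mm |
| Channel centre, y | 153.1 mm | visible tape at 151.9 mm |
| Spacing from the fixed channel | 120.0 mm | 120 mm |
| Channel angle | 0.33° | fixed channel 0.39° |

**Other checks:** The final side view shows tape at both ends of the channel and its top level with the fixed one. The first top and side measurements of the seam's y position differed by about 4 mm, within what the calibration and pixel size explain. I used a value between them. I never went near the upturned channel or the pipe, but did not measure them again at the end.

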